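# Advance the grinder's star wheel through its access slot

## Task

Take the setting key from its wooden block and, with its blade through the slot in the grinder's sloping front face, push the star wheel's teeth up the slope, towards the hopper, about one tooth at a stroke, until the sliding pointer stands level with the long dark bar that crosses its channel. Turn the wheel only with the key, then put the key back fully home and upright in its block; leave the jar, glass, matchbox and two small bottles where they stand.

Things in the scene. Friction and masses are not known exactly. Their poses are not given: they have to be found in the camera images.
- grinder: Fixed grey counter grinder, 170 deep (x), 130 wide (y), 318 mm high; its front turned to the left; origin under its centre, x from front to back, y to its left, z up. Its front face slopes, rising to the back at 35 degrees from horizontal: in these axes up-slope t = (0.819, 0, 0.574), outward normal n = (-0.574, 0, 0.819). The face reaches 60 mm up and down the slope from the slot's centre
- slot (a point): Centre of the access slot, on the outer surface of the sloping face; axes as the grinder's. Slot 40 mm long along t, 18 mm wide along y, in a 5 mm plate; the wheel's teeth lie behind it. The round steel hopper overhangs it: underside 105 mm above this point, front edge 14 mm farther forward, so the key must lean out from it, along n
- star_wheel: Steel star wheel behind the slot, axis along y; origin on the axis, 53 mm inward (-n) of the slot. 12 teeth 6 mm thick, 14 mm wide; tip radius 45 (8 mm below the face), root 31. Blade must go 14 to 18 mm below the face, between teeth (gap about 15 mm); it may land on a tooth top: then shift along the slot. Stiff (3 to 4 N), no ratchet, stays put. A tooth lies along its z, others every 30 degrees
- pointer_tip (a point): Centre of the small white pointer (14 mm wide, 6 mm along the slope) that slides along t in the dark channel on the sloping face, 40 mm to the grinder's left of the slot. Geared to the star wheel: pushing teeth along +t moves it along +t, 16 mm per tooth (30 degrees); it cannot itself be pushed. Starts 27 to 51 mm (1.7 to 3.2 teeth) down-slope of the mark
- mark (a point): Middle of the dark channel, level with the long dark bar that crosses it (4 mm along the slope, 46 mm long, near the upper end; the short ticks on the left side are 16 mm apart, one tooth). Same height over the face as the pointer, so the two points coincide when the setting is right
- key_grip (a point): Middle of the dark wooden handle of the loose setting key. Handle 18 x 24 mm (its x, y), 80 mm long with a steel collar (19 x 25 x 6 mm) at its lower end, 40 mm below this point; below it a steel blade 5 mm (x) by 10 mm (y), 85 mm long. Key 165 mm long, about 120 g, z from tip to handle; starts upright in the block, collar resting on the block's top
- key_tip (a point): Middle of the key blade's end, 125 mm below key_grip along the key's axis; same axes as the key
- block_hole (a point): Centre of the mouth of the hole in the top of the fixed wooden key block (64 x 64 x 95 mm high); hole 11 mm (x) by 16 mm (y), 91 mm deep, 3 mm chamfer, axes as the block's. With the key home, key_grip is 40 mm above this point and the key's x axis lies along the block's x axis (either way round)
- olives_mid (a point): Middle of a loose jar of olives with dark lid, 71 mm across, 110 mm high; not to be disturbed
- tumbler_mid (a point): Middle of a loose empty glass tumbler, 81 mm across, 91 mm high; not to be disturbed
- match_mid (a point): Middle of a loose matchbox, 58 x 110 x 22 mm; not to be disturbed
- yellow_mid (a point): Middle of a loose small yellow bottle, 47 mm across, 152 mm high; not to be disturbed
- amber_mid (a point): Middle of a loose small amber bottle with red cap, 52 mm across, 142 mm high; not to be disturbed
- key: The whole setting key; origin at the end of the blade (same point as key_tip)
Mind the look-alikes: they are no part of the job. What is meant by the key is not blue or green, and is the smaller of those in its own colour.

How it is judged:
By the outcome, as a careful person would: the job done as asked, in the order asked, and still so for the second after the job is handed in, with the robot touching nothing.
It also fails if it takes over 72 s, if anything falls off the work surface, if the arm or the gripper's body presses on something with over 40 N, if the wrist force passes 120 N, or if a joint passes its speed limit or range.

## Robot

A 6-joint arm with a two-finger parallel gripper is mounted at the origin on a cart in front of the work surface, level with it; the furniture and walls round the work are solid. World frame = base frame: x ahead of the robot, y to its left, z up, the work surface at z = 0. Lengths are in m, angles in rad, forces in N, time in s.
With the tool pointing down it reaches from about 0.325 to 0.775 m from the base axis. Payload 5.5 kg.
Tool frame: the origin (TCP) lies on the centre line of the jaws, within the pads' length; the fingertips stand env.finger_overhang ahead of it and the grasp point (between the pads) lies 3 mm ahead of it (env.finger_overhang is the distance from the TCP to the fingertips, in m); z points along the fingers, y is the line along which they close (so a half turn about z gives the same grasp; the last joint's range is limited). The gripper opens to 85 mm and grips with 20 to 120 N. Pads are 22 mm wide; open, the fingers measure 114 mm over their backs; the gripper's body (76 mm by 85 mm) begins 54 mm behind the grasp point. The pads swing forward as they close: fully open they stand 13 mm farther back than shut.
Start: joints at [-1.376, 0.091, 1.231, -0, 1.82, -0.057], TCP at [0.149, -0.581, 0.253] pointing down, gripper open.
Joint ranges: [-2.87, 2.87], [-0.86, 2.18], [0.17, 2.46], [-1.51, 4.65], [0.06, 2.69], [-2.65, 2.65]. Speed limits (rad/s): [2.57, 2.57, 3.01, 3.14, 3.14, 3.14].

## Interface

Orientations are given as a rotation vector (axis times angle).
In Python, from plant import env, viewer gives the robot as it stands. The module is installed in compiled form; this text tells all that it offers.
- The arm moves only by the tool arm_command, never from a script. Its argument "deltas" is a list of rows, each a list of 3 entries, a list of its own where there are three numbers: the shift along the world's x, y, z each as a share of 100 cm, from -1 to 1, then the turn, a rotation vector about the world's x, y, z each as a share of 45 degrees, from -1 to 1, then the finger opening in mm, from 0 to 85.4. A call has exactly 10 rows; each row is the pose to reach, as a shift and turn from the pose commanded when the call began; what a row does not reach only later rows make up. A row lasts 1/10 s, in which the tool goes at most 50 mm and 8.59 degrees, less where a joint would pass 70% of its speed; a pose out of reach is approached as far as the arm can. A call with a number of a shift or a turn outside -1 to 1 is refused whole. A call with a gripper value outside its range is refused whole. The fingers move at their own pace and stop on an object; the grip force is fixed at half the most. Time passes only in rows, so rows that repeat a pose let the fingers close, or fill a call up. It gives the time, the measured TCP pose, the force, the opening and the grip force at its end, in the units of the state.
- env.sense(): the state, without advancing time (a new reading comes with each control period).
- viewer.snapshot(name): name is "side" or "top" or "wrist"; returns (picture, depth): 400x640x3 uint8, red, green, blue; 400x640 float32, m along the optical axis (not along the pixel's ray), 0 where there is no reading.
- viewer.camera_model(name): a dict with "fx", "fy", "cx", "cy" (pixels), "eye" and "attitude" of the camera in the world. Camera axes: x right, y up, looking along -z (the intrinsics and any distortion apply to the point x, -y, -z); pixel columns grow to the right and rows downward; lengths in m; the calibration is good to about 2 mm. The wrist camera is an equidistant fisheye: a pixel r from the principal point sees the ray r / f radians off the axis. A picture is of the moment at which its call begins: read the wrist's pose just before it. camera_model takes no time and is no camera call; for the wrist camera it gives the pose at the moment of the call.
- env.close_job(): hands the job in; it is judged then, once.
The state is a dict: "time": time; "joints": joint angles; "qd": joint speeds; "effort": joint torques, N m; "tool_pos": TCP position; "orientation": TCP orientation; "wrist_force": force on the tool from outside, world axes, zero at the start; "torque": the same for the moment, N m; "finger_gap": opening from 0.0 (shut) to 1.0 (fully open); "finger_force": force on a finger pad.
Only numpy, scipy, OpenCV 4.12 (cv2) and the standard library are available. Lean on these libraries where they do the work, as an engineer would, in place of code of your own. Each camera call takes 0.05 s, during which the arm holds its last target. There are 200 camera calls.

## Working session

There is one attempt and no reset: what is moved stays moved. The work goes in short steps, Python scripts to look and compute and a tool call to move; the robot and the scene stay as the last step left them, time stands still between calls to the robot, and variables do not carry over. Pictures are saved under pics/ and viewed, at most 11 in all, crops included, and the job is handed in when it is done.

Besides the shell and the picture viewer there is one more tool, called after "Call:" as name(argument=value, ...) on one line, values as JSON. arm_command: Moves the arm, as the interface text tells. Shift numbers are shares of 100 cm and turn numbers shares of 45 degrees, none past 1 either way. Its arguments: {"type":"object","properties":{"deltas":{"type":"array","items":{"type":"array"}}},"required":["deltas"]}

```bash
mkdir -p pics; cat > h.py <<'E'
import numpy as np, cv2
from scipy.spatial.transform import Rotation as R
from plant import env, viewer
def att(c):
    a=np.array(c["attitude"],float)
    return a if a.shape==(3,3) else (R.from_rotvec(a) if a.size==3 else R.from_quat(a)).as_matrix()
def snap(n,save=None):
    c=viewer.camera_model(n); p,d=viewer.snapshot(n)
    if save: cv2.imwrite('pics/'+save,p[:,:,::-1])
    np.savez('/tmp/'+n+'.npz',p=p,d=d,eye=c["eye"],A=att(c),k=[c["fx"],c["fy"],c["cx"],c["cy"]])
    return c,p,d
def world(n,u,v,c,d):
    # pinhole; d depth
    x=(u-c["cx"])/c["fx"];y=(v-c["cy"])/c["fy"]
    if n=="wrist":
        r=np.hypot(x,y); s=np.where(r>1e-9,np.tan(r)/np.maximum(r,1e-9),1); x=x*s;y=y*s
    P=np.stack([x*d,-y*d,-d*np.ones_like(x)],-1)
    return P@att(c).T+np.array(c["eye"])
E
python3 - <<'E'
from h import *
for n in("side","top","wrist"):
    c,p,d=snap(n,n+"0.png"); print(n,c)
print(env.sense(),env.finger_overhang)
E
```

```text
side {'fx': 376.37799641486475, 'fy': 376.37799641486475, 'cx': 328.2317195864154, 'cy': 200.6767632929147, 'eye': array([-0.00624644,  0.82494734,  0.61162716]), 'attitude': array([ 0.37973749, -1.36266304, -2.28102862])}
top {'fx': 400.1262469801354, 'fy': 400.1262469801354, 'cx': 321.99692197786476, 'cy': 201.7829538532721, 'eye': array([0.20091999, 0.04440676, 1.21130793]), 'attitude': array([ 0.19940785, -0.20535729, -1.6089173 ])}
wrist {'fx': 309.70691628693146, 'fy': 309.70691628693146, 'cx': 320.3082956668674, 'cy': 200.1959819514336, 'eye': array([ 0.22133342, -0.56231705,  0.37512363]), 'attitude': array([-0.24979733,  0.19748819, -1.30941125])}
{'time': 0.15, 'joints': array([-1.37569361e+00,  9.16959087e-02,  1.23162771e+00, -3.26791627e-05,
        1.81981087e+00, -5.67050795e-02]), 'qd': array([ 8.66720061e-04, -1.40336200e-03, -5.07400458e-03, -1.99105698e-03,
       -7.01538947e-05,  1.11637259e-03]), 'effort': array([ 9.53043564e-04, -4.59372461e+01, -4.18525600e+01, -4.66868221e-05,
        9.59748344e-03, -1.44065189e-05]), 'tool_pos': array([ 0.14944205, -0.58089679,  0.25239419]), 'orientation': array([-3.11520337e+00, -3.94289203e-01,  2.16993498e-04]), 'wrist_force': array([-0.32901385, -0.29120817, -0.10997733]), 'torque': array([-0.00696026,  0.00357944, -0.01033022]), 'finger_force': 0.0, 'finger_gap': 1.0004454586653648} 0.022
```

View pics/side0.png

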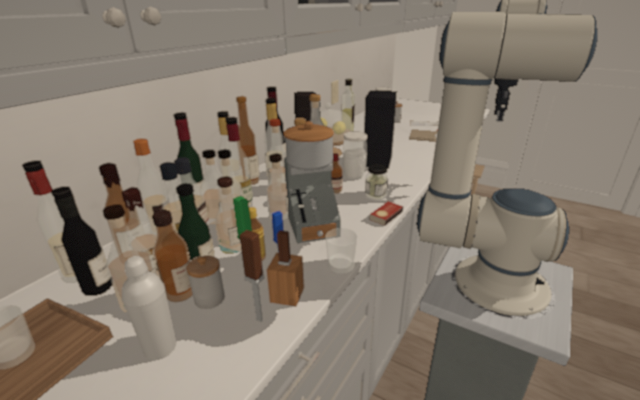

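View pics/top0.png

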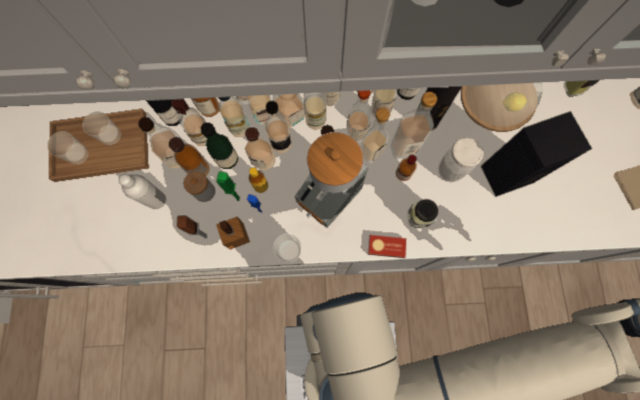

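Side view, candidates for the key: a brown handle in the wooden block (284,245), a larger brown one beside it (252,255), green (243,215) and blue (278,227). The grinder's slope is at (310,205). By the description I choose the smaller brown one, in the block, and check it in one close crop.

```bash
python3 - <<'E'
import cv2,numpy as np
s=cv2.imread('pics/side0.png');t=cv2.imread('pics/top0.png')
r=lambda im,x,y,w,h:cv2.resize(im[y:y+h,x:x+w],(400,300),interpolation=cv2.INTER_CUBIC)
cv2.imwrite('pics/c1.png',np.vstack([np.hstack([r(s,225,215,120,90),r(s,270,155,80,60+0)] ),np.hstack([r(t,170,180,100,75),r(t,285,150,100,75)])]))
E
```

```text
(no output)
```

View pics/c1.png

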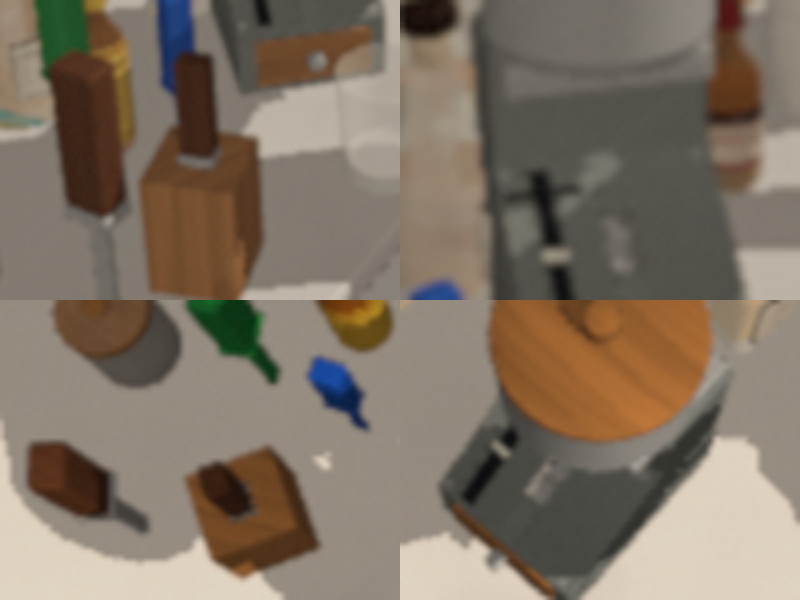

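The crop shows the smaller brown handle standing in the block, with its collar on top. The larger brown key, the green and the blue ones lie loose. White pointer at side px (301,206), bar at (298,193), slot at (313,204).

```bash
cat > cl.py <<'E'
from h import *
def load(n):
    z=np.load('/tmp/'+n+'.npz'); k=z['k']; d=z['d']; A=z['A']
    v,u=np.mgrid[0:400,0:640]; x=(u-k[2])/k[0]; y=(v-k[3])/k[1]
    if n=='wrist':
        r=np.hypot(x,y); s=np.tan(np.minimum(r,1.5))/np.maximum(r,1e-9); x=x*s;y=y*s
    P=np.stack([x*d,-y*d,-d],-1)@A.T+z['eye']; P[d==0]=np.nan
    return P,z['p']
E
python3 - <<'E'
from cl import *
np.set_printoptions(precision=4,suppress=True)
S,ps=load('side');T,pt=load('top')
print('ptr',S[206,301],'mark',S[193,298],'slot',S[203,313],'handle',S[245,284],'blk',S[278,286],T[233,235],'handle top',T[228,226])
print('counter',np.nanmedian(T[240,255:265,2]),np.nanmedian(S[300,215:225,2]))
# block top points z .085-.105
for n,P in(('S',S),('T',T)):
    c=np.array([S[278,286][0],S[278,286][1]])
    near=np.hypot(P[...,0]-c[0],P[...,1]-c[1])<.09
    m=near&(abs(P[...,2]-.095)<.006); q=P[m]
    rect=cv2.minAreaRect((q[:,:2]*1000).astype(np.float32)); print(n,'top',m.sum(),rect,np.median(q[:,2]))
    m=near&(P[...,2]>.115)&(P[...,2]<.19); q=P[m]; print(' handle',m.sum(),q.mean(0) if len(q) else 0,q[:,2].max(), cv2.minAreaRect((q[:,:2]*1000).astype(np.float32)))
# slope plane
for n,P,(u0,u1,v0,v1) in(('S',S,(296,330,192,214)),('T',T,(310,336,180,212))):
    q=P[v0:v1,u0:u1].reshape(-1,3);q=q[~np.isnan(q).any(1)]
    for _ in range(6):
        c=np.median(q,0) if _==0 else q.mean(0); w=np.linalg.svd(q-q.mean(0),full_matrices=False)[2][2]; w*=np.sign(w[2])
        r=(q-q.mean(0))@w; q=q[abs(r)<max(.003,1.5*np.std(r))]
    print(n,'plane',w,q.mean(0),len(q),'std',r.std(),'yaw',np.degrees(np.arctan2(-w[1],-w[0])),'tilt',np.degrees(np.arccos(w[2])))
E
```

```text
ptr [0.5382 0.0653 0.0948] mark [0.5637 0.0416 0.1191] slot [0.5275 0.0197 0.086 ] handle [0.416  0.3041 0.1482] blk [0.4003 0.3247 0.0797] [0.4134 0.2828 0.0967] handle top [0.4138 0.2908 0.1711]
counter -0.0010155289812211477 0.01313687505593314
S top 522 ((415.07586669921875, 327.25897216796875), (69.28015899658203, 130.99395751953125), 14.391985893249512) 0.09572571831306659
 handle 928 [0.4195 0.364  0.1519] 0.1899553973809725 ((425.7289123535156, 346.3924560546875), (119.88050842285156, 33.766563415527344), 89.819580078125)
T top 388 ((423.9782409667969, 300.1665344238281), (65.78604888916016, 64.86996459960938), 18.533367156982422) 0.09424827854516604
 handle 258 [0.4216 0.3458 0.1553] 0.18988751962711725 ((427.96868896484375, 346.2368469238281), (116.18863677978516, 34.70823669433594), 89.36626434326172)
S plane [-0.4183  0.3872  0.8216] [0.5194 0.0347 0.0976] 596 std 0.001448322698993907 yaw -42.79047929075785 tilt 34.751475825864745
T plane [ 0.7956 -0.6056  0.0186] [0.4977 0.0289 0.1835] 320 std 0.00421482183840398 yaw 142.7222141576901 tilt 88.93437023667842
```

```bash
python3 - <<'E'
from cl import *
np.set_printoptions(precision=3,suppress=True)
S,_=load('side');T,_=load('top')
Q=np.vstack([S.reshape(-1,3),T.reshape(-1,3)]);Q=Q[~np.isnan(Q).any(1)]
# height map (max z) coarse 4cm, skip robot (x<.2)
print('y:',np.arange(.56,-.56,-.04))
for x in np.arange(.24,.72,.04):
    row=[]
    for y in np.arange(.56,-.56,-.04):
        m=(abs(Q[:,0]-x)<.02)&(abs(Q[:,1]-y)<.02); row.append('%3d'%(100*np.percentile(Q[m,2],97)) if m.sum()>3 else ' . ')
    print('%.2f'%x,' '.join(row))
E
```

```text
y: [ 0.56  0.52  0.48  0.44  0.4   0.36  0.32  0.28  0.24  0.2   0.16  0.12
  0.08  0.04 -0.   -0.04 -0.08 -0.12 -0.16 -0.2  -0.24 -0.28 -0.32 -0.36
 -0.4  -0.44 -0.48 -0.52 -0.56]
0.24 -90 -90 -90 -90 -90 -90 -90 -90 -90 -90 -90 -90 -90 -90  54  54  .   .   .  -90 -90 -90 -90 -90 -90 -90 -90 -90 -90
0.28 -90 -90 -90 -90 -90 -90 -90 -90 -90 -90 -90 -89 -90 -90 -90 -90 -90 -90 -90 -90 -90 -90 -90 -90 -90 -90 -90 -90 -90
0.32   0   0   0   0   0   0   0   0   0   0   9   9   0   0   0   0   0   0   2   2   0   0   0   0   0   0   0   0   0
0.36   0   0   0   0   0   0   0   0   0   0   8   8   7   0   0   0   0   2   2   2   0   0   0   0   0   0   0   0   0
0.40   0   0   0   0  22   0  16  17   5   0   9   9   0   0   0   0   0   2   2   2   8   8   0   0   0   0   0   0   0
0.44   0   0   0   0  22   0  17  17   0   0   0   0   0   7   8   0   0   0   0   0  11  11   0   0   0   0   0   0   0
0.48   0   0   0   0   0   0   0   9  16  16   0   0   6  29  29  29   0   0   0   0  11  11   0   0   0   0   0   0   0
0.52  20  17   0   0  10   0  22  22  16   0   0   6  29  30  30  30  29   0   0   0   0   0   0   0   0   0  25  28  28
0.56  22  21   0  10  11  10  22  22  15  14   0   0  29  30  31  30  29   0   0   8   9   0  11  16  16   0  28  28  28
0.60  58  58  73  75  74  74  58  58  58  58  58  59  58  72  72  72  71  59  59  58  58  59  58  69  69  69  63  58  57
0.64  62  68  71  73  74  74  73  73  73  72  72  72  72  72  72  72  71  70  70  70  70  70  70  70  70  70  67  62  59
0.68   0  24  25  21  21  23  23  12  21  21  16  15   0  20  20  .   14  27  27  24  33  23   0   0   0   0   8   9   9
```

Call:
arm_command(deltas=[[[0.0,0.03,0.04],[0,0,0],85],[[0.02,0.06,0.08],[0,0,0],85],[[0.04,0.1,0.12],[0,0,0],85],[[0.06,0.14,0.15],[0,0,0],85],[[0.09,0.18,0.15],[0,0,0],85],[[0.12,0.22,0.15],[0,0,0],60],[[0.14,0.26,0.15],[0,0,0],60],[[0.16,0.3,0.15],[0,0,0],60],[[0.18,0.34,0.15],[0,0,0],60],[[0.2,0.38,0.15],[0,0,0],60]])

```text
time: 1.15
tool_pos: [0.3499, -0.199, 0.4032]
orientation: [3.117, 0.395, 0.001]
wrist_force: [1.3, -0.7, 0.8]
finger_gap: 0.707
finger_force: 0.0
```

Call:
arm_command(deltas=[[[0,0.05,0],[0,0,0],60],[[0,0.1,0],[0,0,0],60],[[0,0.15,0],[0,0,0],60],[[0,0.2,0],[0,0,0],60],[[0,0.25,0],[0,0,0],60],[[0,0.3,0],[0,0,0],60],[[0,0.35,-0.02],[0,0,0],60],[[0,0.4,-0.04],[0,0,0],60],[[0,0.44,-0.05],[0,0,0],60],[[0,0.44,-0.06],[0,0,0],60]])

```text
time: 2.15
tool_pos: [0.3482, 0.2433, 0.3406]
orientation: [-3.115, -0.406, 0.006]
wrist_force: [0.1, -0.5, -0.1]
finger_gap: 0.71
finger_force: 0.0
```

```bash
python3 - <<'E'
from h import *
snap('wrist','w1.png'); print(env.sense()['joints'],env.sense()['tool_pos'])
E
```

```text
[ 5.24575906e-01 -3.35580928e-01  1.46802186e+00  2.17764423e-04
  2.01472488e+00  1.83828573e+00] [0.3484937  0.24101163 0.33963866]
```

View pics/w1.png

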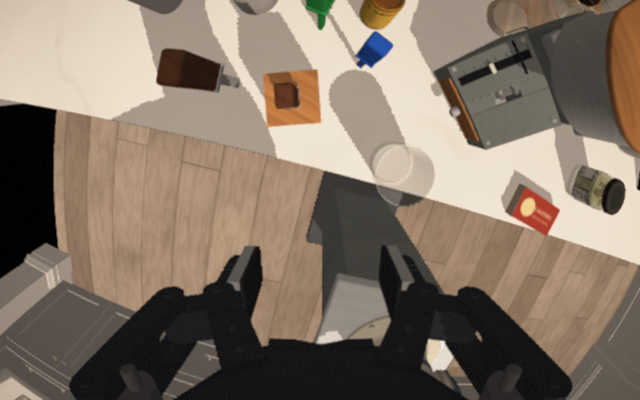

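Wrist view: block (292,98) with the key's handle top at (286,95). The grinder's face shows the pointer at (493,69), the bar at (518,52) and the slot at (505,97). The tumbler is at (402,172).

```bash
python3 - <<'E'
from cl import *
np.set_printoptions(precision=4,suppress=True)
W,p=load('wrist')
near=np.hypot(W[...,0]-.42,W[...,1]-.298)<.055
m=near&(abs(W[...,2]-.095)<.008);q=W[m];print('top',m.sum(),cv2.minAreaRect((q[:,:2]*1000).astype(np.float32)),np.median(q[:,2]))
m=near&(W[...,2]>.16)&(W[...,2]<.19);q=W[m];print('htop',m.sum(),q.mean(0),cv2.minAreaRect((q[:,:2]*1000).astype(np.float32)),np.percentile(q[:,2],[10,50,90]))
q=W[45:140,440:550].reshape(-1,3);q=q[(q[:,2]>.06)&(q[:,2]<.16)]
for i in range(8):
    c=q.mean(0) ; w=np.linalg.svd(q-c,full_matrices=False)[2][2]; w*=np.sign(w[2]); r=(q-c)@w; q=q[abs(r)<max(.003,1.5*r.std())]
print('plane',w,c,len(q),'yaw',np.degrees(np.arctan2(w[1],-w[0]))*-1,'tilt',np.degrees(np.arccos(w[2])))
for a,(u,v) in dict(ptr=(493,69),bar=(518,52),slot=(505,97)).items(): print(a,W[v,u],(W[v,u]-c)@w)
big=cv2.resize(p[20:150,430:560],None,fx=4.5,fy=4.5,interpolation=cv2.INTER_CUBIC)
big2=cv2.resize(p[55:135,250:330],(200,200),interpolation=cv2.INTER_CUBIC)
o=np.zeros((585,800,3),np.uint8);o[:585,:585]=big;o[:200,595:795]=big2;cv2.imwrite('pics/w1c.png',o[:,:,::-1])
E
```

```text
top 2300 ((423.1012268066406, 298.66448974609375), (64.85629272460938, 64.99287414550781), 18.230180740356445) 0.09731086950729118
htop 520 [0.4229 0.2979 0.1764] ((422.9375305175781, 298.73382568359375), (24.30000877380371, 18.60264015197754), 19.082704544067383) [0.1749 0.1769 0.1781]
plane [-0.415   0.3972  0.8185] [0.5164 0.038  0.0964] 6983 yaw -43.748314972534644 tilt 35.06155175808619
ptr [0.5378 0.0653 0.0981] 0.0033804819730209323
bar [0.5678 0.0474 0.1214] 0.00285453066153496
slot [0.5199 0.0102 0.0551] -0.0462845344107151
```

View pics/w1c.png

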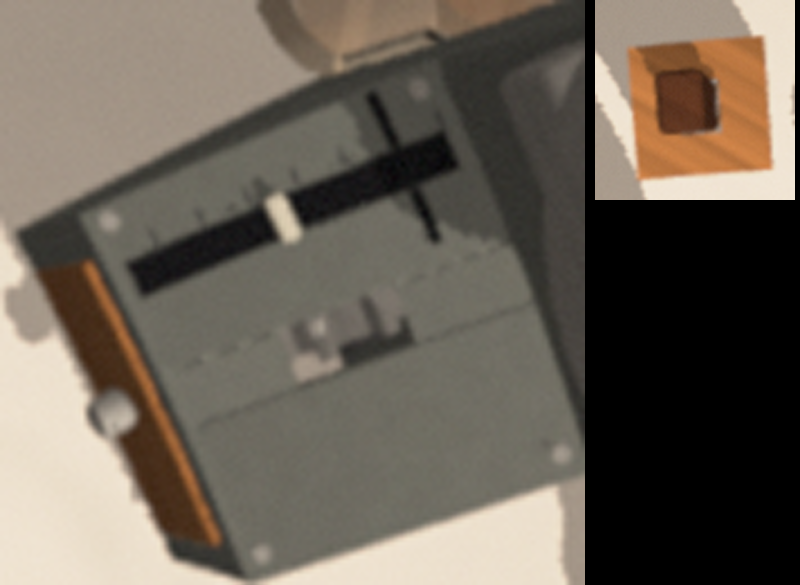

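```bash
cat > g.py <<'E'
from h import *
np.set_printoptions(precision=4,suppress=True)
def ray(n,u,v):
    z=np.load('/tmp/'+n+'.npz');k=z['k'];x=(u-k[2])/k[0];y=(v-k[3])/k[1]
    if n=='wrist':
        r=np.hypot(x,y);s=np.tan(r)/r;x*=s;y*=s
    return z['eye'],z['A']@np.array([x,-y,-1.])
def hit(n,u,v,w,c,h=0):
    e,d=ray(n,u,v);return e+d*(((c-e)@w+h)/(d@w))
E
python3 - <<'E'
from g import *
c=np.array([.5164,.038,.0964])
w=np.array([-.415,.3972,.8185]);w/=np.linalg.norm(w)
P={k:hit('wrist',430+a/4.5,20+b/4.5,w,c,h) for k,(a,b,h) in dict(ptr=(284,218,.003),mark=(405,170,0),ch0=(137,278,0),ch1=(450,152,0),bar0=(372,95,0),bar1=(436,240,0),s00=(288,325,0),s01=(305,385,0),s11=(412,343,0),s10=(398,283,0),k0=(108,220,0),k1=(420,88,0),k2=(562,453,0),k3=(262,553,0),l0=(205,425,0),l1=(530,302,0)).items()}
for k in P: print(k,P[k])
h=lambda a,b:(lambda d:(np.degrees(np.arctan2(d[1],d[0])),np.linalg.norm(d)))(P[b]-P[a])
print(h('ch0','ch1'),h('k0','k1'),h('k3','k2'),h('l0','l1'),'bar',h('bar0','bar1'),'ptr-mark',h('ptr','mark'))
print('slot',sum(P['s'+i] for i in('00','01','11','10'))/4, 'screws',sum(P['k%d'%i] for i in range(4))/4)
print(env.sense()['tool_pos'],env.sense()['orientation'])
E
```

```text
ptr [0.5386 0.0653 0.0981]
mark [0.5629 0.0408 0.1187]
ch0 [0.5104 0.0927 0.0668]
ch1 [0.5718 0.0323 0.1273]
bar0 [0.5793 0.0571 0.119 ]
bar1 [0.5479 0.0249 0.1187]
s00 [0.5112 0.0497 0.0881]
s01 [0.4966 0.0376 0.0866]
s11 [0.5186 0.0172 0.1076]
s10 [0.533  0.0285 0.1094]
k0 [0.524  0.1066 0.0669]
k1 [0.5854 0.0467 0.1272]
k2 [ 0.5058 -0.0358  0.1269]
k3 [0.4446 0.0238 0.0669]
l0 [0.4756 0.0569 0.0665]
l1 [ 0.5415 -0.0058  0.1304]
(np.float64(-44.5295044635634), np.float64(0.10525322211855993)) (np.float64(-44.324579032839516), np.float64(0.10487447436224584)) (np.float64(-44.231341279104484), np.float64(0.10440316139591008)) (np.float64(-43.578775466782076), np.float64(0.11126002404880463)) bar (np.float64(-134.2240003482653), np.float64(0.045022590528784365)) ptr-mark (np.float64(-45.2030618134963), np.float64(0.04023642046803558))
slot [0.5148 0.0332 0.0979] screws [0.5149 0.0353 0.097 ]
[0.3485 0.241  0.3396] [ 3.1137  0.4026 -0.0082]
```

Call:
arm_command(deltas=[[[0.03,0.03,0],[0,0,0.04],60],[[0.06,0.05,0],[0,0,0.082],60],[[0.0745,0.0575,-0.02],[0,0,0.082],60],[[0.0745,0.0575,-0.05],[0,0,0.082],60],[[0.0745,0.0575,-0.08],[0,0,0.082],60],[[0.0745,0.0575,-0.1],[0,0,0.082],60],[[0.0745,0.0575,-0.1],[0,0,0.082],60],[[0.0745,0.0575,-0.1],[0,0,0.082],60],[[0.0745,0.0575,-0.1],[0,0,0.082],60],[[0.0745,0.0575,-0.1],[0,0,0.082],60]])

```text
time: 3.2
tool_pos: [0.4245, 0.2964, 0.2453]
orientation: [-3.101, -0.494, -0.005]
wrist_force: [-0.1, 0.5, 0.5]
finger_gap: 0.701
finger_force: 0.0
```

```bash
cat > st.py <<'E'
from g import *
s=env.sense();M=R.from_rotvec(s['orientation']).as_matrix()
print('t',s['time'],'pos',s['tool_pos'],'x',M[:,0],'y',M[:,1],'z',M[:,2],'\nq',s['joints'],'F',s['wrist_force'],'gap',s['finger_gap'],s['finger_force'])
E
python3 - <<'E'
from cl import *
import numpy as np
W,_=load('wrist')
t=np.array([.587,-.571,.574]);n=np.array([-.4115,.4,.819]);y=np.array([.697,.717,0])
s=np.array([.5148,.034,.0972]);L=(W-s)@np.stack([t,y,n]).T*1000
m=(abs(L[...,0])<30)&(abs(L[...,1])<20)&(abs(L[...,2])<60);q=L[m]
for lo in range(-10,11,4):
    print('y',lo,[ (int(a),int(np.median(z))) for a in range(-24,26,3) for z in [q[(abs(q[:,0]-a)<1.5)&(abs(q[:,1]-lo)<2),2]] if len(z)])
E
python3 st.py
```

```text
y -10 [(-24, 0), (-21, 0), (-18, 0), (-15, 0), (-12, 0), (-9, 0), (-6, 0), (-3, 0), (0, 0), (3, 0), (6, 0), (9, 0), (12, 0), (15, 0), (18, 0), (21, 0), (24, 0)]
y -6 [(-24, 0), (-21, -25), (-18, -26), (-15, -25), (-12, -8), (-9, -8), (-6, -14), (-3, -22), (0, -22), (3, -22), (6, -21), (9, -16), (12, -10), (15, -19), (18, -26), (21, 0), (24, 0)]
y -2 [(-24, 0), (-21, -24), (-18, -28), (-15, -26), (-12, -8), (-9, -8), (-6, -12), (-3, -21), (0, -22), (3, -22), (6, -21), (9, -13), (12, -9), (15, -11), (18, -29), (21, 0), (24, 0)]
y 2 [(-24, 0), (-21, -23), (-18, -26), (-15, -25), (-12, -9), (-9, -8), (-6, -13), (-3, -21), (0, -22), (3, -22), (6, -21), (9, -14), (12, -9), (15, -11), (18, -27), (21, 0), (24, 0)]
y 6 [(-24, 0), (-21, 0), (-15, -24), (-12, -10), (-9, -8), (-6, -12), (0, -21), (6, -18), (9, -11), (12, -10), (15, -11), (21, 0), (24, 0)]
y 10 [(-24, 0), (-21, 0), (-18, 0), (-15, 0), (-12, 0), (-9, 0), (-6, 0), (-3, 0), (0, 0), (3, 0), (6, 0), (9, 0), (12, 0), (15, 0), (18, 0), (21, 0), (24, 0)]
t 3.2 pos [0.4245 0.2964 0.2453] x [0.9505 0.3106 0.003 ] y [ 0.3106 -0.9506 -0.0007] z [ 0.0027  0.0016 -1.    ] 
q [ 0.5438 -0.1344  1.4671 -0.      1.8058  1.7988] F [-0.0888  0.4606  0.4698] gap 0.7010666162819884 0.0
```

Call:
arm_command(deltas=[[[-0.0015,0.002,-0.03],[0,0,0],60],[[-0.0015,0.002,-0.06],[0,0,0],60],[[-0.0015,0.002,-0.085],[0,0,0],60],[[-0.0015,0.002,-0.1],[0,0,0],60],[[-0.0015,0.002,-0.113],[0,0,0],60],[[-0.0015,0.002,-0.113],[0,0,0],60],[[-0.0015,0.002,-0.113],[0,0,0],40],[[-0.0015,0.002,-0.113],[0,0,0],10],[[-0.0015,0.002,-0.113],[0,0,0],5],[[-0.0015,0.002,-0.113],[0,0,0],5]])

```text
time: 4.2
tool_pos: [0.4231, 0.2988, 0.1318]
orientation: [-3.101, -0.494, -0.004]
wrist_force: [-0.2, -0.4, 5.2]
finger_gap: 0.204
finger_force: 58.9
```

Call:
arm_command(deltas=[[[0,0,0],[0,0,0],5],[[0,0,0],[0,0,0],5],[[0,0,0],[0,0,0],5],[[0,0,0],[0,0,0],5],[[0,0,0],[0,0,0],5],[[0,0,0],[0,0,0],5],[[0,0,0],[0,0,0],5],[[0,0,0],[0,0,0],5],[[0,0,0],[0,0,0],5],[[0,0,0],[0,0,0],5]])

```text
time: 5.2
tool_pos: [0.4231, 0.2988, 0.1318]
orientation: [-3.101, -0.494, -0.004]
wrist_force: [-0.5, -1.1, 6.1]
finger_gap: 0.203
finger_force: 58.9
```

```bash
python3 st.py
```

```text
t 5.2 pos [0.4231 0.2988 0.1318] x [0.9504 0.311  0.0026] y [ 0.311  -0.9504 -0.0006] z [ 0.0023  0.0014 -1.    ] 
q [ 0.5492 -0.123   1.6573 -0.      1.6046  1.8038] F [-0.4862 -1.1266  6.0529] gap 0.2027444097691537 58.876200914382935
```

```bash
cat >> g.py <<'E'
YAW=np.radians(-44.2);TI=np.radians(35)
gx=np.array([np.cos(YAW),np.sin(YAW),0]);gy=np.array([-gx[1],gx[0],0]);ez=np.array([0,0,1.])
T_=np.cos(TI)*gx+np.sin(TI)*ez;N_=-np.sin(TI)*gx+np.cos(TI)*ez
SLOT=np.array([.5148,.034,.0972]);LT=.1218
RT=np.stack([gy,T_,-N_],1)
def rep(t=None,y=0,n=None):
    s=env.sense();M=R.from_rotvec(s['orientation']).as_matrix();p=s['tool_pos']
    tip=p+M[:,2]*LT; print('time',s['time'],'pos',p,'tip t,y,n mm',np.array([T_,gy,N_])@(tip-SLOT)*1000,'F tyn',np.array([T_,gy,N_])@s['wrist_force'],'gap',s['finger_gap'])
    dr=R.from_matrix(RT@M.T).as_rotvec(); print('rot err share',dr/(np.pi/4),'q',s['joints'])
    if t is not None:
        g=SLOT+T_*t/1e3+gy*y/1e3+N_*n/1e3+N_*LT; print('delta m',g-p)
E
python3 -c "
from g import *
rep(0.5,0,40);print(T_,gy,N_)"
```

```text
time 5.2 pos [0.4231 0.2988 0.1318] tip t,y,n mm [-255.0084  126.174    72.1264] F tyn [ 3.8296 -1.1466  4.7077] gap 0.2027444097691537
rot err share [-0.6685 -0.4133  0.5947] q [ 0.5492 -0.123   1.6573 -0.      1.6046  1.8038]
delta m [ 0.0255 -0.2003  0.0982]
[ 0.5873 -0.5711  0.5736] [0.6972 0.7169 0.    ] [-0.4112  0.3999  0.8192]
```

Call:
arm_command(deltas=[[[0,0,0.01],[0,0,0],5],[[0,0,0.03],[0,0,0],5],[[0,0,0.05],[0,0,0],5],[[0,0,0.07],[0,0,0],5],[[0,0,0.09],[0,0,0],5],[[0,0,0.11],[0,0,0],5],[[0,0,0.13],[0,0,0],5],[[0,0,0.15],[0,0,0],5],[[0,0,0.17],[0,0,0],5],[[0,0,0.17],[0,0,0],5]])

```text
time: 6.2
tool_pos: [0.4229, 0.2987, 0.3036]
orientation: [-3.101, -0.494, -0.007]
wrist_force: [-0.3, 0.0, -0.4]
finger_gap: 0.208
finger_force: 58.4
```

Call:
arm_command(deltas=[[[0.0,-0.02,0],[0,0,0],5],[[0.0,-0.05,0],[0,0,0],5],[[0.0,-0.08,0],[-0.1,-0.06,0.09],5],[[0.0,-0.11,0],[-0.2,-0.124,0.178],5],[[0.0,-0.14,0],[-0.3,-0.186,0.268],5],[[0.0,-0.17,0],[-0.4,-0.248,0.357],5],[[0.01,-0.19,0],[-0.5,-0.31,0.446],5],[[0.02,-0.2,-0.01],[-0.6,-0.372,0.535],5],[[0.0255,-0.2003,-0.02],[-0.6685,-0.4133,0.5947],5],[[0.0255,-0.2003,-0.03],[-0.6685,-0.4133,0.5947],5]])

```text
time: 7.2
tool_pos: [0.4471, 0.0983, 0.2674]
orientation: [2.357, 0.998, 0.308]
wrist_force: [-0.4, 0.2, -0.9]
finger_gap: 0.203
finger_force: 58.6
```

```bash
python3 -c "
from g import *
rep(0.5,0,40)"
```

```text
time 7.2 pos [0.4471 0.0983 0.2674] tip t,y,n mm [21.1266 -1.5963 71.1201] F tyn [-0.8332 -0.122  -0.5156] gap 0.20271391777682685
rot err share [ 0.0047 -0.0049 -0.0004] q [ 0.5333 -0.4949  1.8173 -0.5888  1.6299  1.2095]
delta m [ 0.0014  0.0001 -0.0373]
```

Call:
arm_command(deltas=[[[0.0015,0,-0.01],[0.0047,-0.0049,0],5],[[0.0015,0,-0.02],[0.0047,-0.0049,0],5],[[0.0015,0,-0.03],[0.0047,-0.0049,0],5],[[0.0015,0,-0.0375],[0.0047,-0.0049,0],5],[[0.005,-0.004,-0.044],[0.0047,-0.0049,0],5],[[0.0097,-0.008,-0.054],[0.0047,-0.0049,0],5],[[0.0117,-0.01,-0.058],[0.0047,-0.0049,0],5],[[0.0117,-0.01,-0.058],[0.0047,-0.0049,0],5],[[0.0117,-0.01,-0.058],[0.0047,-0.0049,0],5],[[0.0117,-0.01,-0.058],[0.0047,-0.0049,0],5]])

```text
time: 8.2
tool_pos: [0.4598, 0.0882, 0.2129]
orientation: [2.36, 0.993, 0.319]
wrist_force: [0.3, 0.1, -0.3]
finger_gap: 0.206
finger_force: 58.6
```

```bash
python3 -c "
from g import *
rep(0.5,0,15)
c,p,d=snap('wrist');
cv2.imwrite('pics/w2.png',cv2.resize(p[:,:,::-1],(800,500),interpolation=cv2.INTER_CUBIC))"
```

```text
time 8.2 pos [0.4598 0.0882 0.2129] tip t,y,n mm [ 3.2551  0.8171 17.2073] F tyn [-0.021   0.2801 -0.3967] gap 0.20645707768052007
rot err share [-0.0028  0.0046  0.002 ] q [ 0.4939 -0.4915  1.9116 -0.5798  1.5205  1.2381]
delta m [-0.001   0.0002 -0.0033]
```

View pics/w2.png

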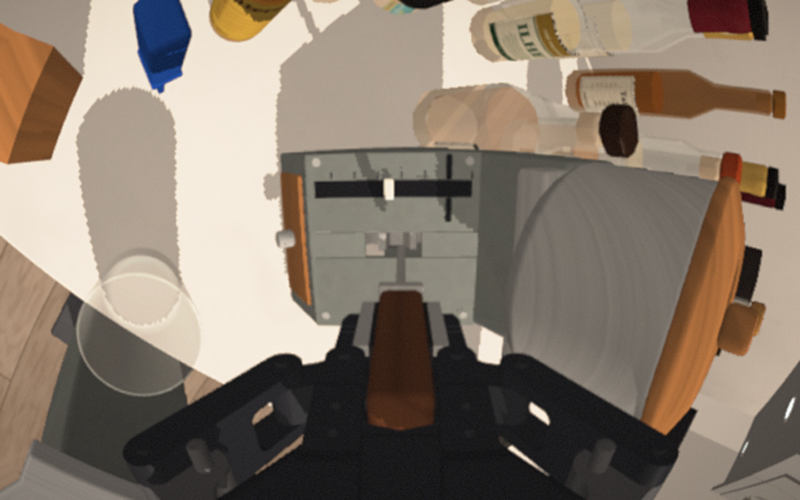

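Call:
arm_command(deltas=[[[-0.002,0.001,-0.0014],[-0.0028,0.0046,0.002],5],[[0.001,-0.002,-0.007],[-0.0028,0.0046,0.002],5],[[0.0037,-0.0048,-0.0129],[-0.0028,0.0046,0.002],5],[[0.0037,-0.0048,-0.0129],[-0.0028,0.0046,0.002],5],[[0.0054,-0.0064,-0.0162],[-0.0028,0.0046,0.002],5],[[0.007,-0.008,-0.0194],[-0.0028,0.0046,0.002],5],[[0.0086,-0.0096,-0.0227],[-0.0028,0.0046,0.002],5],[[0.0098,-0.0108,-0.0251],[-0.0028,0.0046,0.002],5],[[0.0098,-0.0108,-0.0251],[-0.0028,0.0046,0.002],5],[[0.0098,-0.0108,-0.0251],[-0.0028,0.0046,0.002],5]])

```text
time: 9.25
tool_pos: [0.4695, 0.0773, 0.1872]
orientation: [2.359, 0.997, 0.313]
wrist_force: [0.0, 0.5, -1.0]
finger_gap: 0.203
finger_force: 58.6
```

```bash
python3 -c "
from g import *
rep(0.8,0,-16)"
```

```text
time 9.25 pos [0.4695 0.0773 0.1872] tip t,y,n mm [  0.2689  -0.6618 -12.1822] F tyn [-0.8785  0.4024 -0.6664] gap 0.20283020556817555
rot err share [ 0.0005 -0.0011  0.0001] q [ 0.4579 -0.4771  1.9466 -0.5748  1.4632  1.231 ]
delta m [ 0.0023 -0.0014 -0.0028]
```

Call:
arm_command(deltas=[[[0.001,-0.0006,-0.0016],[0,0,0],5],[[0.002,-0.0012,-0.0033],[0,0,0],5],[[0.002,-0.0012,-0.0033],[0,0,0],5],[[0.0035,-0.0027,-0.0018],[0,0,0],5],[[0.005,-0.0042,-0.0004],[0,0,0],5],[[0.0065,-0.0057,0.0011],[0,0,0],5],[[0.008,-0.007,0.0026],[0,0,0],5],[[0.0095,-0.0085,0.004],[0,0,0],5],[[0.0095,-0.0085,0.004],[0,0,0],5],[[0.0095,-0.0085,0.004],[0,0,0],5]])

```text
time: 10.25
tool_pos: [0.4789, 0.0687, 0.191]
orientation: [2.359, 0.997, 0.312]
wrist_force: [-2.3, 1.7, -3.1]
finger_gap: 0.202
finger_force: 58.5
```

```bash
cat > ptr.py <<'E'
from g import *
# pointer/mark along t from wrist picture: ray to plane 3mm over face
def ptr(save=None):
    snap('wrist',save);z=np.load('/tmp/wrist.npz');p=z['p'];k=z['k']
    # rectify face: grid t -60..60, y 20..60 mm at 0.25mm
    tt=np.arange(-60,60,.25);yy=np.arange(22,62,.25)
    g=SLOT+N_*.001+tt[None,:,None]/1e3*T_+yy[:,None,None]/1e3*gy
    c=(g-z['eye'])@z['A'];d=-c[...,2];x=c[...,0]/d;y=-c[...,1]/d
    r=np.hypot(x,y);s=np.arctan(r)/r;u=k[2]+k[0]*x*s;v=k[3]+k[1]*y*s
    return tt,yy,cv2.remap(p,u.astype(np.float32),v.astype(np.float32),cv2.INTER_LINEAR)
def meas(tt,yy,im,dbg=False):
    g=im.min(2).astype(float);col=g[(abs(yy-40)<4)].mean(0)   # channel row: white pointer
    w=np.clip(col-100,0,None);w=np.where(abs(tt-tt[w.argmax()])<6,w,0);tp=(w*tt).sum()/w.sum()
    side=np.r_[g[(yy>50)&(yy<58)],g[(yy>24)&(yy<30)]].mean(0)
    s2=np.median(side)-side; s2[(tt<10)|(tt>50)]=0
    w=np.clip(s2-s2.max()*.5,0,None);tm=(w*tt).sum()/w.sum()
    print('ptr t',tp,'bar t',tm,'left',tm-tp,'teeth',(tm-tp)/16)
E
python3 -c "
from ptr import *
rep(13,0,-16)
a=ptr();meas(*a);im=a[2][::-1];cv2.imwrite('pics/rect.png',cv2.resize(im[:,:,::-1],(800,267)))"
```

```text
time 10.25 pos [0.4789 0.0687 0.191 ] tip t,y,n mm [ 12.7954  -0.2707 -16.3023] F tyn [-4.0954 -0.3674 -0.9215] gap 0.20229858049568214
rot err share [ 0.0006 -0.0016  0.0003] q [ 0.4283 -0.4657  1.9317 -0.5685  1.4505  1.2041]
delta m [0.     0.0001 0.0003]
ptr t 0.9313217701556082 bar t 36.818865926448886 left 35.88754415629328 teeth 2.24297150976833
```

View pics/rect.png

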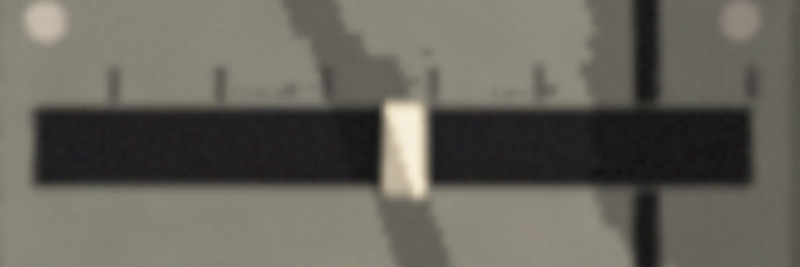

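Call:
arm_command(deltas=[[[-0.0023,0.0023,-0.0023],[0,0,0],5],[[-0.006,0.006,0.005],[0,0,0],5],[[-0.0115,0.0112,0.016],[0,0,0],5],[[-0.016,0.0155,0.0115],[0,0,0],5],[[-0.0243,0.0236,0.0035],[0,0,0],5],[[-0.0243,0.0236,0.0035],[0,0,0],5],[[-0.0218,0.0212,-0.0014],[0,0,0],5],[[-0.0193,0.0188,-0.0063],[0,0,0],5],[[-0.0177,0.0172,-0.0096],[0,0,0],5],[[-0.0177,0.0172,-0.0096],[0,0,0],5]])

```text
time: 11.3
tool_pos: [0.4613, 0.0853, 0.1807]
orientation: [2.359, 0.996, 0.311]
wrist_force: [0.5, 0.7, -0.5]
finger_gap: 0.202
finger_force: 58.8
```

```bash
python3 -c "
from ptr import *
rep(-13,0,-16)
meas(*ptr())"
```

```text
time 11.3 pos [0.4613 0.0853 0.1807] tip t,y,n mm [-12.8702  -0.817  -10.9065] F tyn [-0.4365  0.8404 -0.3268] gap 0.2018670650384109
rot err share [ 0.0014 -0.0025  0.0013] q [ 0.4857 -0.4825  1.9616 -0.5806  1.4718  1.2597]
delta m [ 0.0023 -0.0015 -0.0043]
ptr t 0.8406791277258565 bar t 36.82164601842041 left 35.98096689069455 teeth 2.2488104306684096
```

Call:
arm_command(deltas=[[[0.0023,-0.0015,-0.0043],[0,0,0],5],[[0.0023,-0.0015,-0.0043],[0,0,0],5],[[0.0045,-0.0037,-0.0022],[0,0,0],5],[[0.0067,-0.0058,0],[0,0,0],5],[[0.0089,-0.0079,0.0021],[0,0,0],5],[[0.011,-0.0101,0.0042],[0,0,0],5],[[0.0132,-0.0122,0.0063],[0,0,0],5],[[0.0154,-0.0143,0.0085],[0,0,0],5],[[0.0174,-0.0162,0.0104],[0,0,0],5],[[0.0174,-0.0162,0.0104],[0,0,0],5]])

```text
time: 12.35
tool_pos: [0.4791, 0.0695, 0.1926]
orientation: [2.359, 0.996, 0.314]
wrist_force: [-2.9, 1.2, -2.4]
finger_gap: 0.203
finger_force: 58.9
```

```bash
python3 -c "
from ptr import *
rep(13,0,-16)
meas(*ptr())"
```

```text
time 12.35 pos [0.4791 0.0695 0.1926] tip t,y,n mm [ 13.5341   0.4458 -14.7658] F tyn [-3.7815 -1.1891 -0.2922] gap 0.202658343136233
rot err share [0.0007 0.0002 0.0006] q [ 0.4302 -0.4652  1.9288 -0.5695  1.4526  1.2052]
delta m [-0.0001 -0.0006 -0.0013]
ptr t 16.961672894882646 bar t 36.84692683279975 left 19.885253937917106 teeth 1.2428283711198191
```

Call:
arm_command(deltas=[[[-0.0023,0.0023,-0.0023],[0,0,0],5],[[-0.006,0.006,0.005],[0,0,0],5],[[-0.0115,0.0112,0.016],[0,0,0],5],[[-0.016,0.0155,0.0115],[0,0,0],5],[[-0.0247,0.023,0.0025],[0,0,0],5],[[-0.0247,0.023,0.0025],[0,0,0],5],[[-0.0222,0.0206,-0.0024],[0,0,0],5],[[-0.0197,0.0182,-0.0073],[0,0,0],5],[[-0.0177,0.0162,-0.0113],[0,0,0],5],[[-0.0177,0.0162,-0.0113],[0,0,0],5]])

```text
time: 13.4
tool_pos: [0.461, 0.0852, 0.1797]
orientation: [2.359, 0.996, 0.311]
wrist_force: [0.2, -0.1, -1.0]
finger_gap: 0.2
finger_force: 58.9
```

```bash
python3 -c "
from ptr import *
rep(-13,0,-16)
meas(*ptr())"
```

```text
time 13.4 pos [0.461  0.0852 0.1797] tip t,y,n mm [-13.6007  -1.0443 -11.5961] F tyn [-0.3632  0.0607 -0.9544] gap 0.19977298002420615
rot err share [ 0.0014 -0.0026  0.0013] q [ 0.486  -0.483   1.9637 -0.5807  1.4707  1.2608]
delta m [ 0.0026 -0.0015 -0.0033]
ptr t 17.111415495298697 bar t 36.817708827904916 left 19.70629333260622 teeth 1.2316433332878887
```

Call:
arm_command(deltas=[[[0.003,-0.0017,-0.0043],[0,0,0],5],[[0.003,-0.0017,-0.0043],[0,0,0],5],[[0.0052,-0.0039,-0.0022],[0,0,0],5],[[0.0074,-0.006,0],[0,0,0],5],[[0.0096,-0.0081,0.0021],[0,0,0],5],[[0.0117,-0.0103,0.0042],[0,0,0],5],[[0.0139,-0.0124,0.0063],[0,0,0],5],[[0.0161,-0.0145,0.0085],[0,0,0],5],[[0.0184,-0.0168,0.0108],[0,0,0],5],[[0.0184,-0.0168,0.0108],[0,0,0],5]])

```text
time: 14.45
tool_pos: [0.4798, 0.0688, 0.1922]
orientation: [2.359, 0.996, 0.314]
wrist_force: [-2.6, 1.8, -1.5]
finger_gap: 0.199
finger_force: 59.0
```

```bash
python3 -c "
from ptr import *
rep(13,0,-16)
meas(*ptr())"
```

```text
time 14.45 pos [0.4798 0.0688 0.1922] tip t,y,n mm [ 14.1045   0.5069 -15.6553] F tyn [-3.3765 -0.5213  0.5611] gap 0.19931409586986212
rot err share [0.0007 0.0003 0.0006] q [ 0.428  -0.4641  1.9288 -0.5692  1.4505  1.204 ]
delta m [-0.0009  0.     -0.0009]
ptr t 33.57220781487669 bar t 36.8415333442168 left 3.269325529340108 teeth 0.20433284558375675
```

Call:
arm_command(deltas=[[[-0.0023,0.0023,-0.0023],[0,0,0],5],[[-0.006,0.006,0.005],[0,0,0],5],[[-0.0115,0.0112,0.016],[0,0,0],5],[[-0.016,0.0155,0.0115],[0,0,0],5],[[-0.0247,0.023,0.0025],[0,0,0],5],[[-0.0247,0.023,0.0025],[0,0,0],5],[[-0.0222,0.0206,-0.0024],[0,0,0],5],[[-0.0197,0.0182,-0.0073],[0,0,0],5],[[-0.0177,0.0162,-0.0113],[0,0,0],5],[[-0.0177,0.0162,-0.0113],[0,0,0],5]])

```text
time: 15.5
tool_pos: [0.4617, 0.0846, 0.1792]
orientation: [2.359, 0.996, 0.311]
wrist_force: [-0.1, 0.1, -1.3]
finger_gap: 0.204
finger_force: 59.0
```

```bash
python3 -c "
from ptr import *
rep(-8,0,-16)
a=ptr();meas(*a);im=a[2][::-1];cv2.imwrite('pics/rect2.png',cv2.resize(im[:,:,::-1],(800,267)))"
```

```text
time 15.5 pos [0.4617 0.0846 0.1792] tip t,y,n mm [-13.1273  -1.0111 -12.5519] F tyn [-0.8088  0.0266 -0.9853] gap 0.20369819862444893
rot err share [ 0.0014 -0.0027  0.0014] q [ 0.4838 -0.482   1.9639 -0.5804  1.4686  1.2596]
delta m [ 0.0049 -0.0038  0.0001]
ptr t 33.795192697255146 bar t 36.82833343920721 left 3.0331407419520673 teeth 0.1895712963720042
```

View pics/rect2.png

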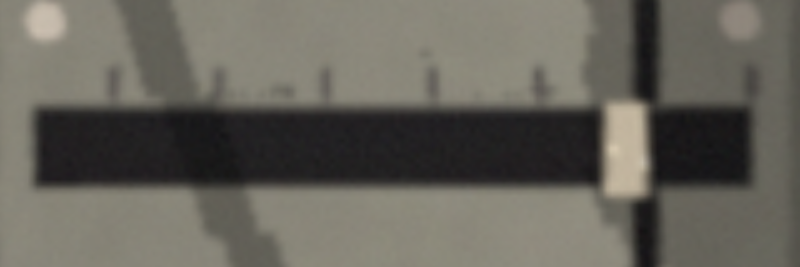

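Call:
arm_command(deltas=[[[0.0019,-0.0005,-0.0025],[0,0,0],5],[[0.0019,-0.0005,-0.0025],[0,0,0],5],[[0.0031,-0.0017,-0.0013],[0,0,0],5],[[0.0044,-0.0029,-0.0001],[0,0,0],5],[[0.0056,-0.0041,0.0012],[0,0,0],5],[[0.0068,-0.0054,0.0024],[0,0,0],5],[[0.0078,-0.0063,0.0033],[0,0,0],5],[[0.0078,-0.0063,0.0033],[0,0,0],5],[[0.0078,-0.0063,0.0033],[0,0,0],5],[[0.0078,-0.0063,0.0033],[0,0,0],5]])

```text
time: 16.55
tool_pos: [0.4694, 0.0792, 0.1835]
orientation: [2.359, 0.997, 0.313]
wrist_force: [-2.1, 2.2, -1.5]
finger_gap: 0.201
finger_force: 59.0
```

```bash
python3 -c "
from ptr import *
rep(-2.5,0,-16)
meas(*ptr())
z=np.load('/tmp/wrist.npz');print('cam tyn',np.array([T_,gy,N_])@(z['eye']-SLOT))"
```

```text
time 16.55 pos [0.4694 0.0792 0.1835] tip t,y,n mm [ -3.0134   0.7165 -14.4216] F tyn [-3.3577  0.077   0.5022] gap 0.20135234854675932
rot err share [ 0.0004 -0.001  -0.0002] q [ 0.4622 -0.4735  1.9505 -0.5759  1.4589  1.2386]
delta m [ 0.0004 -0.0015 -0.001 ]
ptr t 37.481569447083416 bar t 36.8151787438059 left -0.6663907032775143 teeth -0.04164941895484464
cam tyn [-0.0019  0.0753  0.23  ]
```

Call:
arm_command(deltas=[[[-0.0012,0.0012,-0.0012],[0,0,0],5],[[-0.0012,0.0012,-0.0012],[0,0,0],5],[[-0.0045,0.0044,0.0054],[0,0,0],5],[[-0.0094,0.0092,0.0152],[0,0,0],5],[[-0.0143,0.014,0.025],[0,0,0],5],[[-0.0193,0.0188,0.0348],[0,0,0],5],[[-0.0243,0.0236,0.0448],[0,0,0],5],[[-0.0293,0.0285,0.0548],[0,0,0],5],[[-0.0343,0.0333,0.0648],[0,0,0],5],[[-0.0343,0.0333,0.0648],[0,0,0],5]])

```text
time: 17.6
tool_pos: [0.4352, 0.1133, 0.2505]
orientation: [2.359, 0.997, 0.317]
wrist_force: [-1.1, 0.3, -1.0]
finger_gap: 0.204
finger_force: 59.0
```

```bash
python3 -c "
from ptr import *
rep()
a=ptr();meas(*a);im=a[2][::-1];b=cv2.resize(im[:,:,::-1],(800,267))
z=np.load('/tmp/wrist.npz');print('cam tyn',np.array([T_,gy,N_])@(z['eye']-SLOT))
cv2.imwrite('pics/rect3.png',np.vstack([b,cv2.resize(z['p'][180:310,210:480,::-1],(690,332))[:,:].copy() if 0 else cv2.resize(z['p'][200:320,200:480,::-1],(800,333))]))"
```

```text
time 17.6 pos [0.4352 0.1133 0.2505] tip t,y,n mm [-4.0843  1.6828 68.1938] F tyn [-1.3404 -0.5553 -0.2707] gap 0.20436443951587877
rot err share [-0.0014  0.0023 -0.0016] q [ 0.5818 -0.5057  1.8548 -0.5954  1.6277  1.2672]
ptr t 37.37886380487306 bar t 36.75299838210466 left -0.6258654227684062 teeth -0.039116588923025386
cam tyn [-0.0031  0.0755  0.3128]
```

View pics/rect3.png

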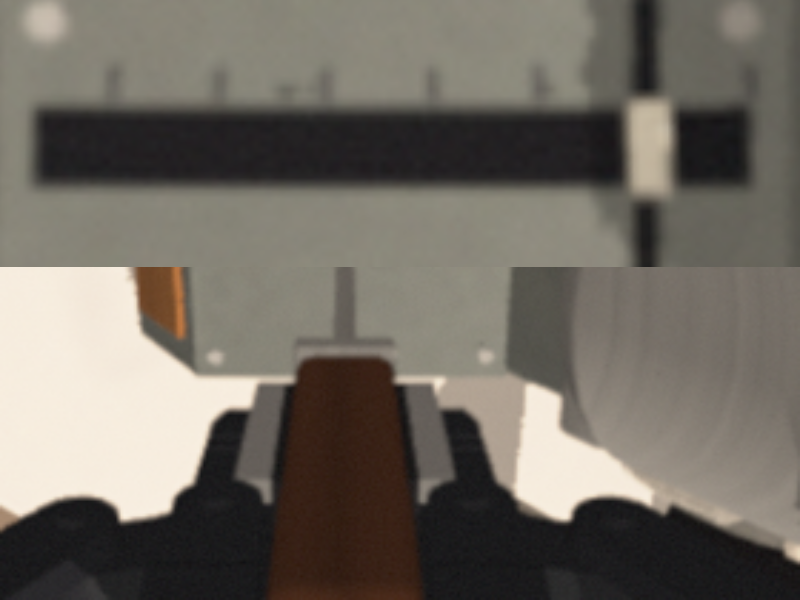

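The pointer (650,148) sits on the bar (647) within about half a millimetre. The key is still straight in the grip. Next I return it to the block.

```bash
cat > back.py <<'E'
from g import *
H=np.array([.4231,.2988,.1318]);a=np.radians(18.1)
RH=np.array([[np.cos(a),np.sin(a),0],[np.sin(a),-np.cos(a),0],[0,0,-1]])
s=env.sense();M=R.from_rotvec(s['orientation']).as_matrix()
print(s['tool_pos'],'d',H-s['tool_pos'],'rot',R.from_matrix(RH@M.T).as_rotvec()/(np.pi/4),'F',s['wrist_force'],s['torque'],s['finger_gap'])
E
python3 back.py
```

```text
[0.4353 0.113  0.2493] d [-0.0122  0.1858 -0.1175] rot [ 0.6657  0.4169 -0.5971] F [ 0.5195  0.3027 -0.8442] [0.2778 0.2785 0.0183] 0.20697161817953827
```

Call:
arm_command(deltas=[[[-0.015,0.015,0.025],[0,0,0],5],[[-0.02,0.03,0.04],[0.06,0.04,-0.05],5],[[-0.02,0.05,0.055],[0.16,0.1,-0.14],5],[[-0.02,0.075,0.055],[0.26,0.163,-0.23],5],[[-0.02,0.1,0.055],[0.36,0.225,-0.32],5],[[-0.018,0.125,0.055],[0.46,0.288,-0.41],5],[[-0.015,0.15,0.055],[0.56,0.35,-0.5],5],[[-0.0122,0.17,0.055],[0.6657,0.4169,-0.5971],5],[[-0.0122,0.1858,0.055],[0.6657,0.4169,-0.5971],5],[[-0.0122,0.1858,0.055],[0.6657,0.4169,-0.5971],5]])

```text
time: 18.65
tool_pos: [0.4232, 0.2988, 0.3019]
orientation: [3.1, 0.497, -0.005]
wrist_force: [-1.2, -0.4, -1.1]
finger_gap: 0.201
finger_force: 59.0
```

```bash
python3 back.py
```

```text
[0.4232 0.2988 0.3019] d [-0.0001  0.     -0.1701] rot [ 0.0037 -0.0034 -0.0028] F [-1.2001 -0.3972 -1.0602] [0.0347 0.0481 0.0116] 0.20107860119980928
```

Call:
arm_command(deltas=[[[0,0,-0.02],[0.0037,-0.0034,-0.0028],5],[[0,0,-0.04],[0.0037,-0.0034,-0.0028],5],[[0,0,-0.06],[0.0037,-0.0034,-0.0028],5],[[0,0,-0.075],[0.0037,-0.0034,-0.0028],5],[[0,0,-0.08],[0.0037,-0.0034,-0.0028],5],[[0,0,-0.085],[0.0037,-0.0034,-0.0028],5],[[0,0,-0.09],[0.0037,-0.0034,-0.0028],5],[[0,0,-0.095],[0.0037,-0.0034,-0.0028],5],[[0,0,-0.1],[0.0037,-0.0034,-0.0028],5],[[0,0,-0.1],[0.0037,-0.0034,-0.0028],5]])

```text
time: 19.65
tool_pos: [0.4229, 0.2981, 0.2026]
orientation: [-3.101, -0.491, -0.0]
wrist_force: [-0.0, -0.1, -1.5]
finger_gap: 0.204
finger_force: 59.0
```

```bash
python3 back.py; python3 -c "
from h import *
c,p,d=snap('side');cv2.imwrite('pics/s2.png',cv2.resize(p[190:310,220:340,::-1],(600,600),interpolation=cv2.INTER_CUBIC))"
```

```text
[0.4229 0.2981 0.2026] d [ 0.0002  0.0007 -0.0708] rot [-0.0028 -0.0002  0.0026] F [-0.0382 -0.0715 -1.5189] [ 0.018   0.0208 -0.0135] 0.20438778950441774
```

View pics/s2.png

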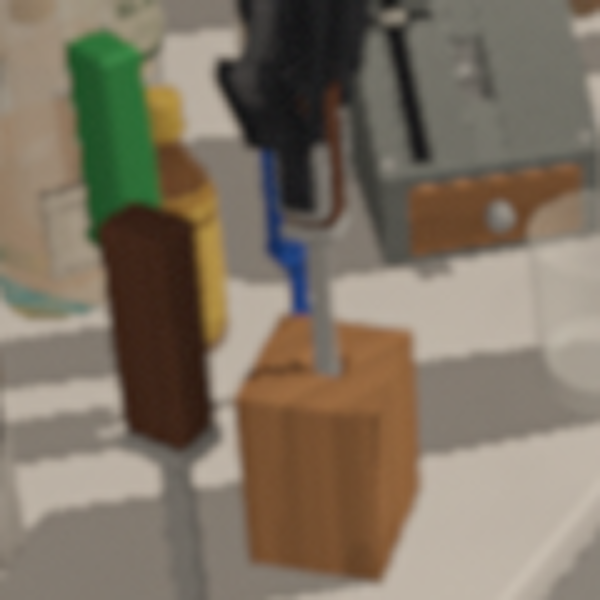

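The blade (325,365) is in the hole with no side force. I lower it the rest of the way.

Call:
arm_command(deltas=[[[0.0002,0.0005,-0.01],[0,0,0],5],[[0.0002,0.0005,-0.02],[0,0,0],5],[[0.0002,0.0005,-0.03],[0,0,0],5],[[0.0002,0.0005,-0.04],[0,0,0],5],[[0.0002,0.0005,-0.05],[0,0,0],5],[[0.0002,0.0005,-0.06],[0,0,0],5],[[0.0002,0.0005,-0.065],[0,0,0],5],[[0.0002,0.0005,-0.068],[0,0,0],5],[[0.0002,0.0005,-0.07],[0,0,0],5],[[0.0002,0.0005,-0.07],[0,0,0],5]])

```text
time: 20.7
tool_pos: [0.4233, 0.2987, 0.1334]
orientation: [-3.1, -0.491, -0.002]
wrist_force: [-0.3, -0.2, -1.1]
finger_gap: 0.202
finger_force: 59.0
```

```bash
python3 back.py
```

```text
[0.4233 0.2987 0.1334] d [-0.0002  0.0001 -0.0016] rot [-0.0037  0.0012  0.0026] F [-0.338  -0.1725 -1.1476] [-0.0202 -0.0011  0.0107] 0.20196918883129086
```

Call:
arm_command(deltas=[[[0,0,-0.001],[0,0,0],5],[[0,0,-0.002],[0,0,0],5],[[0,0,-0.002],[0,0,0],5],[[0,0,-0.002],[0,0,0],25],[[0,0,-0.002],[0,0,0],40],[[0,0,-0.002],[0,0,0],50],[[0,0,-0.002],[0,0,0],50],[[0,0,-0.002],[0,0,0],50],[[0,0,-0.002],[0,0,0],50],[[0,0,-0.002],[0,0,0],50]])

```text
time: 21.7
tool_pos: [0.4232, 0.2987, 0.1312]
orientation: [-3.1, -0.491, -0.002]
wrist_force: [0.5, 0.3, 0.7]
finger_gap: 0.582
finger_force: 0.0
```

Call:
arm_command(deltas=[[[0,0,0.01],[0,0,0],50],[[0,0,0.03],[0,0,0],50],[[0,0,0.05],[0,0,0],50],[[0,0,0.08],[0,0,0],50],[[0,0,0.11],[0,0,0],50],[[0,0,0.14],[0,0,0],50],[[0,0,0.17],[0,0,0],50],[[-0.03,-0.02,0.19],[0,0,0],50],[[-0.06,-0.05,0.19],[0,0,0],50],[[-0.06,-0.05,0.19],[0,0,0],50]])

```text
time: 22.7
tool_pos: [0.3609, 0.2468, 0.3244]
orientation: [-3.099, -0.49, -0.008]
wrist_force: [0.6, 0.7, 1.9]
finger_gap: 0.582
finger_force: 0.0
```

```bash
python3 -c "
from cl import *
snap('wrist');s=env.sense();print(s['tool_pos'],s['wrist_force'],s['finger_gap'])
W,p=load('wrist')
near=np.hypot(W[...,0]-.42,W[...,1]-.298)<.055
m=near&(W[...,2]>.15)&(W[...,2]<.2);q=W[m];print(m.sum(),q.mean(0),np.percentile(q[:,2],[10,50,90]),cv2.minAreaRect((q[:,:2]*1000).astype(np.float32)))
snap('side');z=np.load('/tmp/side.npz');cv2.imwrite('pics/s3.png',cv2.resize(z['p'][140:320,200:440,::-1],(800,600),interpolation=cv2.INTER_CUBIC))"
```

```text
[0.36216542 0.24782092 0.32353481] [ 0.00605024  0.69407899 -0.4090049 ] 0.5854413676374006
561 [0.42342889 0.29870548 0.17605849] [0.17505184 0.17702223 0.17804922] ((423.25067138671875, 299.2467041015625), (22.231399536132812, 18.179901123046875), 16.29072380065918)
```

View pics/s3.png

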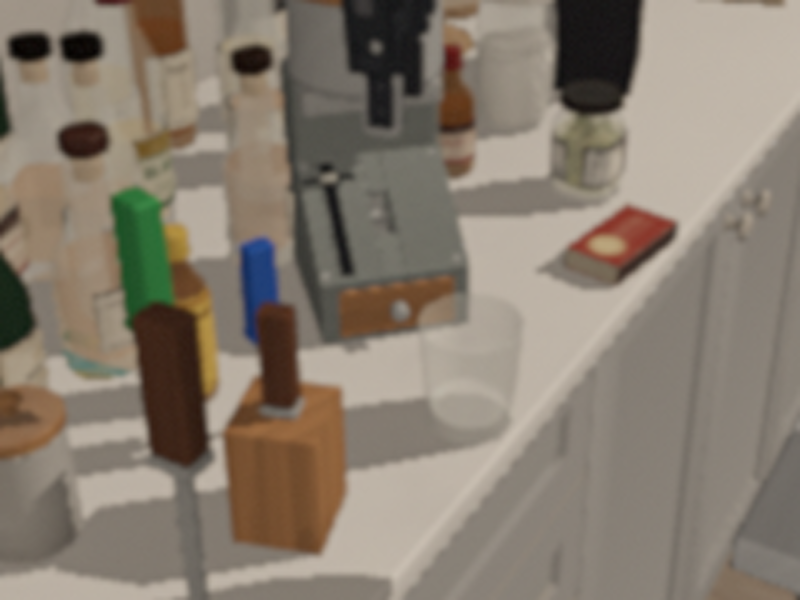

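The key is home and upright: handle (280,355), collar on the block, same top height as at the start. The pointer (328,172) is on the bar and the other things stand where they were.

```bash
python3 -c "
from plant import env
print(env.close_job())"
```

```text
the job is handed in; nothing more can be done
None
```

Job handed in after about 23 s: the pointer is level with the bar to within about 0.5 mm by camera, the key is back home and upright in its block, and the jar, glass, matchbox and bottles were not touched.

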